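# Return the doming punches to their graded stand

## Task

The four doming punches were left in the plain pale work block in whatever order they were last used. Put them back into the tapered stand in graded order, the smallest head at its narrow end and the largest at its wide end, one punch upright and fully down in each socket, heads up. Leave the stake, the hammer and the tweezers lying where they are.

Things in the scene. Friction and masses are not known exactly. Their poses are not given: they have to be found in the camera images.
- punch_16: steel doming punch, SMALLEST head, 16 mm across, 80 tall, 0.085 kg, standing head up. As on all four: dark shank 15 mm across from the foot up to 42 mm, a cone up to 50, then the bright head: a straight cylinder from 50 to 72 mm (grip it here) under a half-ball dome. Origin: centre of the flat foot; z points up to the head; round about z
- punch_23: doming punch of the same make with the second smallest head, 23 mm across, 83.5 mm tall, 0.14 kg. Origin: centre of the flat foot; z up to the head
- punch_30: doming punch of the same make with the second largest head, 30 mm across, 87 mm tall, 0.23 kg. Origin: centre of the flat foot; z up to the head
- punch_37: doming punch of the same make with the LARGEST head, 37 mm across, 90.5 mm tall, 0.38 kg. Origin: centre of the flat foot; z up to the head
- stand: fixed reddish-brown storage stand, a block tapered in plan, empty, 164 mm long (x), 34 high, 36 wide at the narrow end (-x), 68 at the wide end (+x); turned any way. Origin: centre of the underside, z up. Sockets on its x axis at x = -64, -30, +10, +56 mm for heads 16, 23, 30, 37: 24 mm across, 2.5 mm chamfer, 26 deep, flat floor 8 mm above the underside (a seated punch's origin is there)
- work_block: plain pale block, fixed, in which the punches stand at the start in any order: 182 x 44 x 34 mm (x, y, z). Origin: centre of the underside, z up. Four sockets like the stand's (24 mm across, 26 deep, floor 8 mm above the underside) on its x axis at x = -69, -23, +23 and +69 mm
- dapping_stake: bystander: dark steel stake on a round foot 123 mm across, 107 mm tall, standing at the back; loose. Origin: centre of its underside
- hammer: bystander: chasing hammer with a wooden handle, 65 x 220 x 26 mm, lying at the back; loose. Origin: about its middle, underside
- tweezers: bystander: steel tweezers, 12 x 136 x 10 mm, lying near the front edge; loose. Origin: about its middle, underside
Not all that is in view belongs to the job. Leave any brown look-alike of the punch_37 alone.

How it is judged:
At the end, for the whole second after the job is handed in: From the stand's narrow end the sockets hold the punches with 16, 23, 30 and 37 mm heads: each foot within 8 mm of its socket's centre along and across the stand and 5 to 13 mm above the stand's underside, leaning under 0.2 rad, head up, at rest (under 0.02 m/s) (x of punch_16 in the frame of stand between -0.072 and -0.056 m and y of punch_16 in the frame of stand between -0.008 and 0.008 m and z of punch_16 in the frame of stand between 0.005 and 0.013 m and angle between each of punch_16, punch_23, punch_30, punch_37's own z axis and vertical below 0.2 rad and linear speed of each of punch_16, punch_23, punch_30, punch_37 below 0.02 m/s and x of punch_23 in the frame of stand between -0.038 and -0.022 m and y of punch_23 in the frame of stand between -0.008 and 0.008 m and z of punch_23 in the frame of stand between 0.005 and 0.013 m and x of punch_30 in the frame of stand between 0.002 and 0.018 m and y of punch_30 in the frame of stand between -0.008 and 0.008 m and z of punch_30 in the frame of stand between 0.005 and 0.013 m and x of punch_37 in the frame of stand between 0.048 and 0.064 m and y of punch_37 in the frame of stand between -0.008 and 0.008 m and z of punch_37 in the frame of stand between 0.005 and 0.013 m); the robot touches nothing.
It fails at once if the dapping stake is shifted by more than 20 mm (distance of dapping_stake from where it was at the start of the episode above 0.02 m).
It fails at once if the hammer is shifted by more than 20 mm (distance of hammer from where it was at the start of the episode above 0.02 m).
It fails at once if the tweezers are shifted by more than 20 mm (distance of tweezers from where it was at the start of the episode above 0.02 m).
It also fails if it takes over 128 s, if anything falls off the work surface, if the arm or the gripper's body presses on something with over 40 N, if the wrist force passes 120 N, or if a joint passes its speed limit or range.

## Robot

A 7-joint arm with a two-finger parallel gripper is mounted at the origin on a cart in front of the work surface, level with it; the furniture and walls round the work are solid. World frame = base frame: x ahead of the robot, y to its left, z up, the work surface at z = 0. Lengths are in m, angles in rad, forces in N, time in s.
With the tool pointing down it reaches from about 0.425 to 0.875 m from the base axis. Payload 4.7 kg.
Tool frame: the origin (TCP) lies at the very end of the fingers, on their centre line; the grasp point (between the pads) lies 19 mm behind it; z points along the fingers, y is the line along which they close (so a half turn about z gives the same grasp; the last joint's range is limited). The gripper opens to 87 mm and grips with 3 to 60 N. Pads are 19 mm wide; open, the fingers measure 117 mm over their backs; the gripper's body (75 mm by 190 mm) begins 51 mm behind the grasp point.
Start: joints at [-1.327, 0.321, -0.07, 1.45, 0.023, 1.371, -0.057], TCP at [0.148, 0.633, 0.196] pointing down, gripper open.
Joint ranges: [-2.86, 2.86], [-0.3, 2.09], [-1.38, 1.24], [0.06, 2.45], [-1.56, 4.7], [0.09, 2.05], [-2.69, 2.69]. Speed limits (rad/s): [2.57, 2.57, 3.14, 3.14, 3.14, 3.14, 3.14].

## Interface

Orientations are given as a rotation vector (axis times angle).
In Python, from bench import get_state, get_image, get_calibration, close_job gives the robot as it stands.
- The arm moves only by the shell command python3 -m crank 'ROWS' [FORCE]. ROWS is JSON, a list of rows, each a list of 5 numbers: the opening, from 0 (shut) to 1 (fully open), then the shift along the world's x, y, z in units of 0.2 m (1.0 is 0.2 m), then the turn about the world's z in units of 2 pi rad (1.0 is 2 pi rad). A call has 1 to 5 rows; each row is the pose to reach, as a shift and turn from the pose commanded when the call began, turning the shorter way round; what a row does not reach only later rows make up. A row lasts 1/8 s, in which the tool goes at most 62.5 mm and 10.7 degrees, less where a joint would pass 70% of its speed; a pose out of reach is approached as far as the arm can. A call with a number of a shift or a turn outside -1 to 1 is refused whole. A call with a gripper value outside its range is refused whole. The fingers move at their own pace and stop on an object; FORCE is the grip in N (left out, the last holds). Time passes only in rows, so rows that repeat a pose let the fingers close. It gives the time, the measured TCP pose, the force, the opening and the grip force at its end, in the units of the state.
- get_state(): the state, without advancing time (a new reading comes with each control period).
- get_image(name): name is "scene" or "side" or "wrist"; returns the picture (420x560x3 uint8, red, green, blue); there is no depth.
- get_calibration(name): a dict with "fovy" (degrees; the focal length in pixels is half the picture's height over the tangent of half this angle, whatever the lens; pixels are square), "cx", "cy" (the principal point, pixels), "k1" (the pictures are not rectified: a ray, as slopes to the right and down, at radius r is drawn at 1 + k1 r^2 times it, then the intrinsics apply), "R" (3x3) and "t" (3): a world point X has camera coordinates R X + t. Camera axes: x right, y down, z forward; pixel columns grow to the right and rows downward; lengths in m; the calibration is good to about 2 mm. A picture is of the moment at which its call begins: read the wrist's pose just before it. get_calibration takes no time and is no camera call; for the wrist camera it gives the pose at the moment of the call.
- close_job(): hands the job in; it is judged then, once.
The state is a dict: "time": time; "joint_positions": joint angles; "qd": joint speeds; "joint_torque": joint torques, N m; "position": TCP position; "tool_rot": TCP orientation; "ft_force": force on the tool from outside, world axes, zero at the start; "torque": the same for the moment, N m; "grip_width": opening from 0.0 (shut) to 1.0 (fully open); "grip_force": force on a finger pad.
Only numpy, scipy, OpenCV 4.12 (cv2) and the standard library are available. Lean on these libraries where they do the work, as an engineer would, in place of code of your own. Each camera call takes 0.05 s, during which the arm holds its last target. There are 200 camera calls.

## Working session

There is one attempt and no reset: what is moved stays moved. The work goes in short steps, Python scripts to look and compute and a shell command to move; the robot and the scene stay as the last step left them, time stands still between calls to the robot, and variables do not carry over. Pictures are saved under pics/ and viewed, at most 14 in all, crops included, and the job is handed in when it is done.

```bash
mkdir -p pics; ls
cat > h.py <<'E'
import numpy as np,cv2
from bench import *
def K(c):
    f=210/np.tan(np.radians(c["fovy"])/2); return f
def proj(c,X):
    p=np.array(c["R"])@np.array(X,float)+np.array(c["t"]); s=p[:2]/p[2]; s=s*(1+c["k1"]*(s@s)); return s*K(c)+[c["cx"],c["cy"]]
def unproj(c,uv,z):
    d=(np.array(uv,float)-[c["cx"],c["cy"]])/K(c); s=d.copy()
    for _ in range(30): s=d/(1+c["k1"]*(s@s))
    R=np.array(c["R"]);o=-R.T@np.array(c["t"]); r=R.T@np.array([s[0],s[1],1]); return o+r*(z-o[2])/r[2]
def save(im,n): cv2.imwrite("pics/"+n,np.ascontiguousarray(im[:,:,::-1]))
E
python3 - <<'E'
from h import *
for n in("scene","side","wrist"):
    save(get_image(n),n+"0.png"); c=get_calibration(n); print(n,c["fovy"],c["k1"],-np.array(c["R"]).T@c["t"])
print(get_state())
E
```

```text
pics
scene 46.909807732122395 -0.11879258057762301 [-0.02441564 -0.51588966  0.71377298]
side 47.74418384829964 -0.14441743683450117 [0.09814014 0.4250656  0.6276614 ]
wrist 62.915742371722644 -0.013721679788285977 [0.08296969 0.64871099 0.38461597]
{'time': 0.15, 'joint_positions': array([-1.32688495,  0.32166472, -0.07008289,  1.45141067,  0.02260373,
        1.37077392, -0.05689572]), 'qd': array([-0.00284475, -0.0020694 ,  0.00040134, -0.00348269,  0.00032125,
        0.00209525, -0.00100122]), 'joint_torque': array([-3.75231339e-04, -4.91793752e+01, -4.04754812e-01, -3.12875354e+01,
       -6.39691902e-02,  4.04687470e-02,  9.97874986e-05]), 'position': array([0.1480117 , 0.63245489, 0.19489699]), 'tool_rot': array([-3.60140189e-01, -3.12080147e+00,  2.30590297e-03]), 'ft_force': array([ 0.17191482,  0.77795305, -0.177921  ]), 'torque': array([-0.00792631,  0.01691645,  0.0082611 ]), 'grip_force': 0.0, 'grip_width': 1.0012368977971462}
```

View pics/scene0.png

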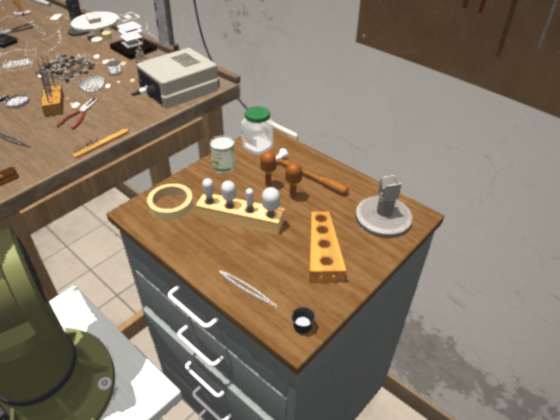

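View pics/side0.png

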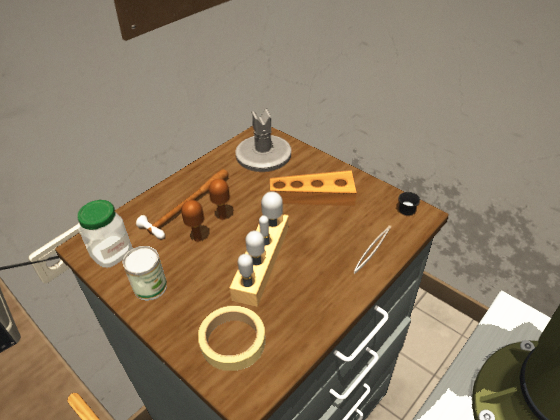

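Scene: the work block runs from (200,205) to (283,220), with four punches. The stand is at about (325,245), narrow end up at (320,213) and wide end at (325,272). Two brown look-alikes stand near (268,165) and (293,178). I'll take enlarged crops next.

Run:
```python
import cv2
a=cv2.imread("pics/scene0.png")[160:290,185:355]; b=cv2.imread("pics/side0.png")[160:310,220:370]
cv2.imwrite("pics/a.png",cv2.resize(a,None,fx=4.6,fy=4.6,interpolation=2)); cv2.imwrite("pics/b.png",cv2.resize(b,None,fx=4,fy=4,interpolation=2))
```

```text
(no output)
```

View pics/a.png

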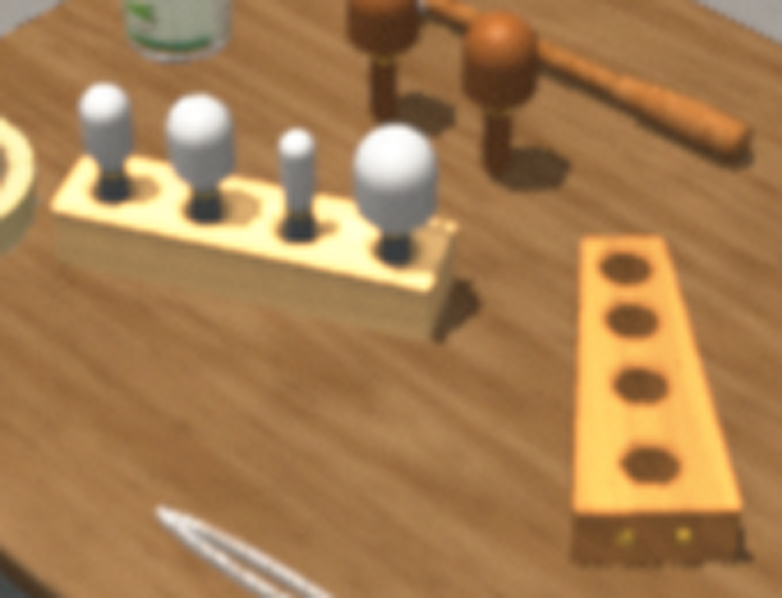

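View pics/b.png

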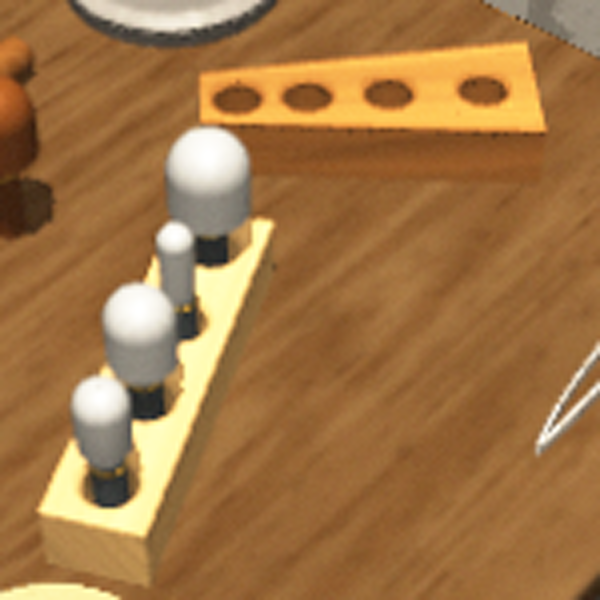

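Order in the block from the tape end: 23, 30, 16, 37. Stand: the narrow end is at the back, next to punch_37's side. Now I'll triangulate.

Run:
```python
from h import *
A=np.array([(626,267),(632,321),(641,385),(650,465),(104,110),(201,128),(296,146),(396,165)])/4.6+[185,160]
B=np.array([(237,98),(307,96),(389,94),(483,91),(101,405),(139,318),(175,240),(208,168)])/4+[220,160]
ca,cb=get_calibration("scene"),get_calibration("side")
from scipy.optimize import least_squares
for n,a,b,z in zip("s16 s23 s30 s37 p23 p30 p16 p37".split(),A,B,[.034]*4+[.08]*4):
    print(n,unproj(ca,a,z)[:2].round(4),unproj(cb,b,z)[:2].round(4),least_squares(lambda X:np.r_[proj(ca,X)-a,proj(cb,X)-b],[.5,0,.05]).x.round(4))
# tape, lookalikes(z .08?), tweezers, stake
for n,p,z in [("lookA",(268,160),.08),("lookB",(293,172),.08),("tape",(170,201),.02),("stake",(384,213),.01),("jar",(257,142),0.05),("tw",(222,272),0),("tw2",(275,304),0),("ham",(345,187),.02),("can",(222,155),.05)]:
    print(n,unproj(ca,p,z)[:2].round(3))
```

```text
s16 [ 0.5875 -0.0945] [ 0.5841 -0.088 ] [ 0.5893 -0.0925  0.0298]
s23 [ 0.5618 -0.1182] [ 0.5592 -0.1112] [ 0.5641 -0.116   0.0294]
s30 [ 0.5335 -0.1454] [ 0.5298 -0.1382] [ 0.5351 -0.1435  0.0295]
s37 [ 0.4998 -0.1766] [ 0.4964 -0.1697] [ 0.5011 -0.1749  0.0298]
p23 [0.4672 0.1162] [0.4644 0.1195] [0.4671 0.1178 0.0775]
p30 [0.4882 0.0745] [0.4852 0.0774] [0.4879 0.0756 0.0779]
p16 [0.5083 0.0343] [0.5048 0.0359] [0.5071 0.0345 0.0788]
p37 [ 0.529  -0.0072] [ 0.5246 -0.0055] [ 0.5273 -0.0072  0.0788]
lookA [0.615 0.082]
lookB [0.62  0.012]
tape [0.417 0.192]
stake [ 0.716 -0.171]
jar [0.682 0.181]
tw [ 0.366 -0.028]
tw2 [ 0.379 -0.156]
ham [ 0.72  -0.061]
can [0.586 0.203]
```

View pics/wrist0.png

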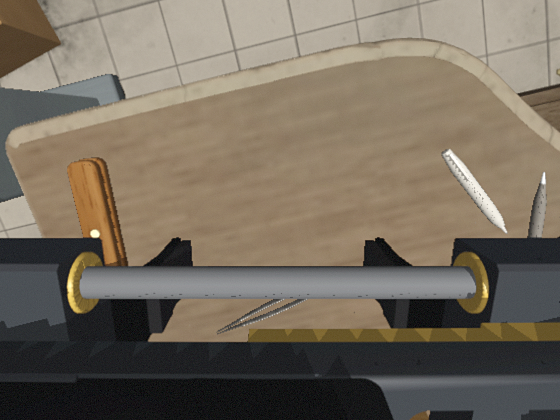

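The wrist view shows only the left bench. I'm moving over the work block with the jaws turned across its row.

```bash
python3 -m crank '[[1,0.0,0,0.06,-0.007],[1,0.11,-0.2,0.06,-0.014],[1,0.23,-0.4,0.06,-0.021],[1,0.35,-0.6,0.06,-0.028],[1,0.47,-0.79,0.06,-0.035]]'
python3 -m crank '[[1,0.1,-0.16,0.02,-0.007],[1,0.2,-0.32,0.04,-0.014],[1,0.3,-0.48,0.06,-0.021],[1,0.4,-0.64,0.06,-0.028],[1,0.47,-0.79,0.06,-0.035]]'
python3 -m crank '[[1,0.1,-0.16,0.02,-0.007],[1,0.2,-0.32,0.04,-0.014],[1,0.3,-0.48,0.06,-0.021],[1,0.4,-0.64,0.06,-0.028],[1,0.47,-0.79,0.06,-0.035]]'
python3 -m crank '[[1,0.1,-0.16,0.02,-0.007],[1,0.2,-0.32,0.04,-0.014],[1,0.3,-0.48,0.06,-0.021],[1,0.4,-0.64,0.06,-0.028],[1,0.47,-0.79,0.06,-0.037]]'
python3 -m crank '[[1,0,0,0,0],[1,0,0,0,0],[1,0,0,0,0]]'
python3 - <<'E'
from h import *
from scipy.spatial.transform import Rotation as Ro
s=get_state(); c=get_calibration("wrist"); im=get_image("wrist"); save(im,"w1.png")
y=Ro.from_rotvec(s["tool_rot"]).as_matrix()[:,1]
print(s["position"],np.degrees(np.arctan2(y[1],y[0])),s["ft_force"],s["joint_positions"])
np.savez("w1.npz",**{k:np.array(v) for k,v in c.items()})
for X in [(.466,.118,.08),(.487,.076,.08),(.507,.035,.08),(.526,-.0065,.08)]: print(proj(c,X))
E
```

```text
time: 0.78
position: [0.2428, 0.4733, 0.2076]
tool_rot: [0.703, 3.062, -0.0]
ft_force: [0.7, -0.1, 0.3]
grip_width: 1.002
grip_force: 0.0
time: 1.4
position: [0.3373, 0.3148, 0.2197]
tool_rot: [1.038, 2.965, -0.0]
ft_force: [-0.2, -0.1, -0.5]
grip_width: 0.997
grip_force: 0.0
time: 2.02
position: [0.4307, 0.1568, 0.2316]
tool_rot: [-1.356, -2.834, -0.0]
ft_force: [-0.6, 0.3, -0.6]
grip_width: 1.001
grip_force: 0.0
time: 2.65
position: [0.5243, -0.0011, 0.2436]
tool_rot: [-1.676, -2.657, 0.0]
ft_force: [0.0, 0.6, -0.6]
grip_width: 1.005
grip_force: 0.0
time: 3.02
position: [0.5236, 0.0022, 0.2437]
tool_rot: [-1.668, -2.661, -0.001]
ft_force: [0.1, 1.4, 0.4]
grip_width: 1.004
grip_force: 0.0
[0.52364321 0.00221889 0.24366106] 25.843743800415304 [0.12391159 1.36090454 0.41883992] [-0.66075144  0.01903003  0.62016682  1.70828536 -0.01186417  1.41811656
  0.41219589]
[273.74106752  51.89997176]
[274.47642204 103.14667728]
[274.70778293 149.7815683 ]
[273.86413363 193.54036044]
```

View pics/w1.png

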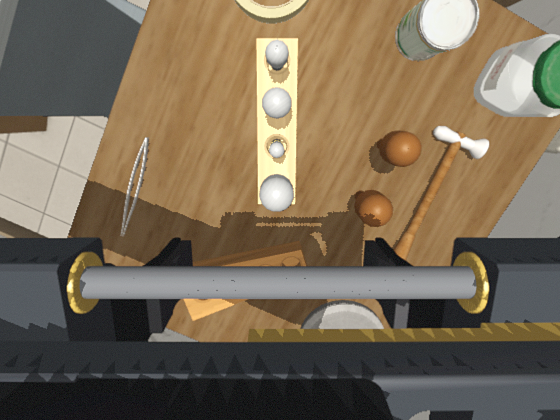

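Heads are at (277,53) for 23, (277,102) for 30, (277,149) for 16 and (277,192) for 37, within 3 px of my prediction. Refining from these.

Run:
```python
from h import *
c={k:(v if v.ndim else float(v)) for k,v in np.load("w1.npz").items()}
s=get_state()
P=[unproj(c,u,z)[:2] for u,z in [((277,53),.083),((277,102),.083),((277,148.5),.083),((277,192),.083)]]
for p in P: print(p.round(4),((p-s["position"][:2])/.2).round(3))
d=P[3]-P[0];print(np.linalg.norm(d),np.degrees(np.arctan2(d[1],d[0])))
```

```text
[0.4694 0.118 ] [-0.271  0.579]
[0.4888 0.0779] [-0.174  0.379]
[0.5084 0.0374] [-0.076  0.176]
[ 0.528 -0.003] [ 0.021 -0.026]
0.13442133112162902 -64.18936704823628
```

```bash
python3 -m crank '[[1,0.02,-0.035,-0.25,0],[1,0.02,-0.035,-0.5,0],[1,0.02,-0.035,-0.7,0],[1,0.02,-0.035,-0.87,0],[1,0.02,-0.035,-0.97,0]]' 40
python3 -m crank '[[0,0,0,0,0],[0,0,0,0,0],[0,0,0,0,0],[0,0,0,0,0],[0,0,0,0,0]]' 40
python3 -m crank '[[0,0,0,0,0],[0,0,0,0,0],[0,0,0,0,0]]' 40
```

```text
time: 3.7
position: [0.5267, -0.0051, 0.0479]
tool_rot: [-1.668, -2.66, 0.002]
ft_force: [0.4, -0.7, -0.0]
grip_width: 0.997
grip_force: 0.0
time: 4.32
position: [0.5284, -0.006, 0.0502]
tool_rot: [1.671, 2.66, 0.001]
ft_force: [0.6, 0.0, -0.2]
grip_width: 0.515
grip_force: 0.0
time: 4.7
position: [0.5282, -0.0062, 0.0499]
tool_rot: [1.671, 2.66, 0.0]
ft_force: [-0.3, -0.6, 1.9]
grip_width: 0.408
grip_force: 40.0
```

```bash
python3 -m crank '[[0,0,0,0.1,0],[0,0,0,0.3,0],[0,0,0,0.5,0],[0,0,0,0.7,0],[0,0,0,0.7,0]]'
python3 -m crank '[[0,-0.04,-0.1,0,-0.022],[0,-0.08,-0.2,0,-0.044],[0,-0.12,-0.3,0,-0.066],[0,-0.16,-0.4,0,-0.088],[0,-0.18,-0.51,0,-0.11]]'
python3 -m crank '[[0,-0.04,-0.1,0,-0.022],[0,-0.08,-0.2,0,-0.044],[0,-0.12,-0.3,0,-0.066],[0,-0.18,-0.51,0,-0.0925],[0,-0.18,-0.51,0,-0.0925]]'
python3 -m crank '[[0,0,0,0,0],[0,0,0,0,0],[0,0,0,0,0]]'
python3 - <<'E'
from h import *
from scipy.spatial.transform import Rotation as Ro
s=get_state(); c=get_calibration("wrist"); im=get_image("wrist"); save(im,"w2.png")
y=Ro.from_rotvec(s["tool_rot"]).as_matrix()[:,1]
print(s["position"],np.degrees(np.arctan2(y[1],y[0])),s["joint_positions"])
np.savez("w2.npz",**{k:np.array(v) for k,v in c.items()})
for X in [(.587,-.0915,.034),(.561,-.115,.034),(.532,-.142,.034),(.498,-.173,.034)]: print(proj(c,X))
E
```

```text
time: 5.32
position: [0.5299, -0.0061, 0.192]
tool_rot: [1.669, 2.657, 0.006]
ft_force: [-0.2, -0.1, -4.5]
grip_width: 0.406
grip_force: 40.0
time: 5.95
position: [0.4901, -0.1082, 0.1872]
tool_rot: [-2.476, -1.93, 0.005]
ft_force: [0.8, 0.7, -3.5]
grip_width: 0.404
grip_force: 40.0
time: 6.58
position: [0.453, -0.2138, 0.1878]
tool_rot: [-2.929, -1.136, 0.006]
ft_force: [-0.1, -0.4, -3.9]
grip_width: 0.403
grip_force: 40.0
time: 6.95
position: [0.4563, -0.2091, 0.1894]
tool_rot: [-2.923, -1.15, 0.001]
ft_force: [0.3, 0.4, -4.1]
grip_width: 0.403
grip_force: 40.0
[ 0.45626467 -0.20908749  0.1894026 ] -47.065703641482926 [-0.4592712  -0.01892704  0.83678561  1.84404071  0.01482909  1.31082448
 -0.44784625]
[279.31863485  -2.49741551]
[278.73746881  39.67436869]
[278.73006156  84.84161576]
[278.23431485 134.13557995]
```

View pics/w2.png

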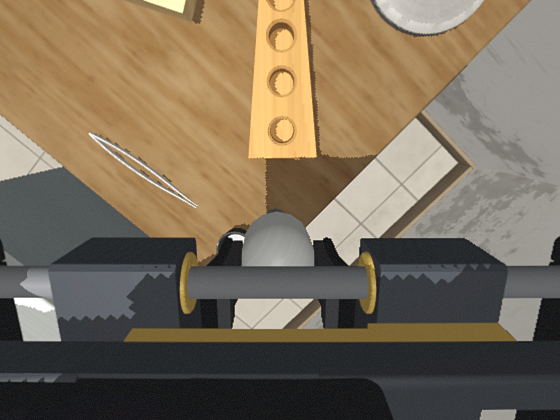

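The stand sockets sit at about (282,130), (282,82) and (281,37), with the wide end nearest the gripper. I'll enlarge that.

Run:
```python
import cv2
a=cv2.imread("pics/w2.png")[0:165,235:335]
cv2.imwrite("pics/w2c.png",cv2.resize(a,None,fx=3.6,fy=3.6,interpolation=2))
```

```text
(no output)
```

View pics/w2c.png

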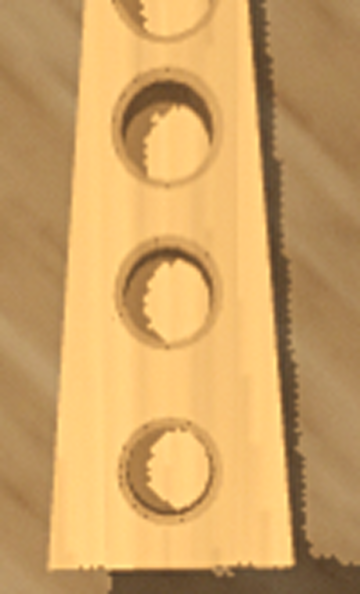

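Run:
```python
from h import *
c={k:(v if v.ndim else float(v)) for k,v in np.load("w2.npz").items()}
P=np.array([unproj(c,u,.034)[:2] for u in [(282.2,130.6),(281.5,81.1),(281.1,35.3)]]);print(P)
d=P[2]-P[0]; print(np.linalg.norm(d)); 
L=np.array([56,10,-30])/1e3
# fit with fixed scale
m=P.mean(0); a=-d/np.linalg.norm(d); print(np.degrees(np.arctan2(a[1],a[0])))
o=m-a*L.mean()
for n,l in zip((37,30,23,16),(.056,.01,-.03,-.064)): print(n,(o+a*l).round(4))
```

```text
[[ 0.50314383 -0.17353379]
 [ 0.53625748 -0.14162905]
 [ 0.56520441 -0.11405971]]
0.08595743744367401
-136.21918445857125
37 [ 0.5031 -0.1735]
30 [ 0.5363 -0.1417]
23 [ 0.5652 -0.114 ]
16 [ 0.5897 -0.0905]
```

Wrist and triangulated socket positions agree to about 1.5 mm. Placing 37 now.

```bash
python3 -m crank '[[0,0.1,0.08,0,0],[0,0.2,0.15,0,0],[0,0.231,0.175,0,0],[0,0.231,0.175,0,0],[0,0.231,0.175,0,0]]'
python3 -m crank '[[0,0,0,-0.15,0],[0,0,0,-0.3,0],[0,0,0,-0.4,0],[0,0,0,-0.45,0],[0,0,0,-0.5,0]]'
python3 -m crank '[[0,0,0,-0.05,0],[0,0,0,-0.1,0],[0,0,0,-0.15,0],[0,0,0,-0.18,0],[0,0,0,-0.18,0]]'
```

```text
time: 7.62
position: [0.5014, -0.176, 0.1898]
tool_rot: [2.926, 1.145, -0.001]
ft_force: [0.3, 0.2, -4.1]
grip_width: 0.407
grip_force: 40.0
time: 8.25
position: [0.5025, -0.1756, 0.09]
tool_rot: [2.925, 1.145, 0.002]
ft_force: [0.2, -0.4, -3.3]
grip_width: 0.404
grip_force: 40.0
time: 8.88
position: [0.5019, -0.175, 0.0533]
tool_rot: [-2.925, -1.147, 0.002]
ft_force: [-0.0, -0.4, -2.9]
grip_width: 0.406
grip_force: 40.0
```

```bash
python3 -m crank '[[0,0,0,-0.012,0],[0,0,0,-0.012,0],[1,0,0,-0.012,0],[1,0,0,-0.012,0],[1,0,0,-0.012,0]]'
python3 -m crank '[[1,0,0,0.1,0],[1,0,0,0.3,0],[1,0,0,0.5,0],[1,0,0,0.7,0],[1,0,0,0.7,0]]'
python3 -m crank '[[1,0,0.2,0,0.022],[1,0,0.4,0,0.044],[1,0,0.6,0,0.066],[1,0,0.8,0,0.088],[1,0,0.95,0,0.11]]'
python3 -m crank '[[1,0,0.1,0,0.022],[1,0,0.2,0,0.044],[1,0,0.3,0,0.066],[1,-0.07,0.313,0,0.0925],[1,-0.07,0.313,0,0.0925]]'
python3 -m crank '[[1,0,0,0,0],[1,0,0,0,0],[1,0,0,0,0]]'
python3 - <<'E'
from h import *
save(np.vstack([get_image("side")[140:350,180:400],get_image("scene")[140:300,180:400]]),"s1.png")
E
```

```text
time: 9.5
position: [0.5029, -0.1753, 0.0519]
tool_rot: [2.924, 1.146, 0.002]
ft_force: [-0.3, -0.9, -0.5]
grip_width: 0.663
grip_force: 0.0
time: 10.12
position: [0.5047, -0.1759, 0.1949]
tool_rot: [2.922, 1.145, 0.01]
ft_force: [0.0, -0.0, -0.8]
grip_width: 0.991
grip_force: 0.0
time: 10.75
position: [0.5016, 0.0169, 0.1905]
tool_rot: [-2.356, -2.076, 0.001]
ft_force: [1.1, -0.2, -0.1]
grip_width: 1.002
grip_force: 0.0
time: 11.38
position: [0.4874, 0.0778, 0.1906]
tool_rot: [-1.672, -2.659, 0.001]
ft_force: [0.1, 0.3, -0.0]
grip_width: 1.0
grip_force: 0.0
time: 11.75
position: [0.4885, 0.0772, 0.1913]
tool_rot: [1.673, 2.659, -0.0]
ft_force: [0.2, 1.1, 0.1]
grip_width: 1.002
grip_force: 0.0
```

View pics/s1.png

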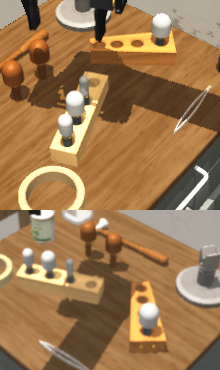

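Punch_37 stands in the wide-end socket (crop (160,30) in the side view) and the rest is undisturbed. Next is punch_30.

```bash
python3 -m crank '[[1,0,0,-0.2,0],[1,0,0,-0.4,0],[1,0,0,-0.55,0],[1,0,0,-0.65,0],[1,0,0,-0.705,0]]' 40
python3 -m crank '[[0,0,0,0,0],[0,0,0,0,0],[0,0,0,0,0],[0,0,0,0,0],[0,0,0,0,0]]' 40
python3 -m crank '[[0,0,0,0,0],[0,0,0,0,0],[0,0,0,0,0],[0,0,0,0,0],[0,0,0,0,0]]' 40
python3 -m crank '[[0,0,0,0.1,0],[0,0,0,0.3,0],[0,0,0,0.5,0],[0,0,0,0.7,0],[0,0,0,0.7,0]]'
python3 -m crank '[[0,0.04,-0.15,0,-0.022],[0,0.08,-0.3,0,-0.044],[0,0.12,-0.45,0,-0.066],[0,0.16,-0.6,0,-0.088],[0,0.18,-0.75,0,-0.11]]'
python3 -m crank '[[0,0.02,-0.1,0,-0.022],[0,0.04,-0.2,0,-0.044],[0,0.059,-0.3,0,-0.066],[0,0.059,-0.348,0,-0.0925],[0,0.059,-0.348,0,-0.0925]]'
python3 -m crank '[[0,0,0,0,0],[0,0,0,0,0],[0,0,0,0,0]]'
```

```text
time: 12.48
position: [0.4877, 0.0773, 0.0493]
tool_rot: [-1.671, -2.659, 0.002]
ft_force: [0.5, 0.5, 0.4]
grip_width: 1.003
grip_force: 0.0
time: 13.1
position: [0.4885, 0.0776, 0.0507]
tool_rot: [1.671, 2.66, 0.001]
ft_force: [-0.2, 0.5, 0.0]
grip_width: 0.515
grip_force: 0.0
time: 13.72
position: [0.4882, 0.0775, 0.0504]
tool_rot: [-1.671, -2.66, 0.0]
ft_force: [-0.6, 0.1, 0.7]
grip_width: 0.323
grip_force: 40.0
time: 14.35
position: [0.4903, 0.078, 0.1931]
tool_rot: [1.67, 2.657, 0.008]
ft_force: [0.3, 0.2, -2.6]
grip_width: 0.327
grip_force: 40.0
time: 14.98
position: [0.5234, -0.0734, 0.1884]
tool_rot: [-2.477, -1.93, 0.004]
ft_force: [-0.6, 0.4, -2.5]
grip_width: 0.324
grip_force: 40.0
time: 15.6
position: [0.5349, -0.1429, 0.1887]
tool_rot: [-2.925, -1.146, 0.004]
ft_force: [0.2, 0.8, -1.0]
grip_width: 0.323
grip_force: 40.0
time: 15.98
position: [0.5361, -0.1415, 0.1903]
tool_rot: [-2.924, -1.149, -0.0]
ft_force: [0.4, 0.0, -2.0]
grip_width: 0.321
grip_force: 40.0
```

```bash
python3 -m crank '[[0,0,0,-0.15,0],[0,0,0,-0.3,0],[0,0,0,-0.4,0],[0,0,0,-0.45,0],[0,0,0,-0.5,0]]'
python3 -m crank '[[0,0,0,-0.05,0],[0,0,0,-0.1,0],[0,0,0,-0.15,0],[0,0,0,-0.185,0],[0,0,0,-0.195,0]]'
python3 -m crank '[[0,0,0,0,0],[0.7,0,0,0,0],[0.7,0,0,0,0],[0.7,0,0,0,0],[0.7,0,0,0,0]]'
python3 -m crank '[[0.7,0,0,0.1,0],[0.7,0,0,0.3,0],[0.7,0,0,0.5,0],[0.7,0,0,0.7,0],[0.7,0,0,0.7,0]]'
python3 -m crank '[[0.7,-0.02,0.15,0,0.022],[0.7,-0.04,0.3,0,0.044],[0.7,-0.06,0.45,0,0.066],[0.7,-0.08,0.6,0,0.088],[0.7,-0.1,0.7,0,0.11]]'
python3 -m crank '[[0.7,-0.04,0.1,0,0.022],[0.7,-0.04,0.19,0,0.044],[0.7,-0.04,0.19,0,0.066],[0.7,-0.04,0.19,0,0.0925],[0.7,-0.04,0.19,0,0.0925]]'
python3 -m crank '[[0.7,0,0,0,0],[0.7,0,0,0,0],[0.7,0,0,0,0]]'
```

```text
time: 16.6
position: [0.5366, -0.142, 0.0904]
tool_rot: [2.924, 1.147, 0.001]
ft_force: [0.1, -0.1, -1.6]
grip_width: 0.322
grip_force: 40.0
time: 17.23
position: [0.5357, -0.1421, 0.0508]
tool_rot: [-2.925, -1.147, 0.001]
ft_force: [0.0, 0.1, -1.5]
grip_width: 0.324
grip_force: 40.0
time: 17.85
position: [0.5363, -0.1421, 0.0516]
tool_rot: [2.925, 1.147, 0.001]
ft_force: [0.8, -0.4, 0.8]
grip_width: 0.661
grip_force: 0.0
time: 18.48
position: [0.5386, -0.1431, 0.1962]
tool_rot: [2.922, 1.145, 0.012]
ft_force: [0.6, -0.1, -0.1]
grip_width: 0.697
grip_force: 0.0
time: 19.1
position: [0.5155, -0.0005, 0.1914]
tool_rot: [-2.357, -2.076, 0.0]
ft_force: [0.1, 0.6, -0.0]
grip_width: 0.7
grip_force: 0.0
time: 19.73
position: [0.5078, 0.0357, 0.1914]
tool_rot: [-1.674, -2.658, 0.0]
ft_force: [0.3, -0.1, 0.4]
grip_width: 0.699
grip_force: 0.0
time: 20.1
position: [0.5081, 0.0359, 0.1914]
tool_rot: [1.673, 2.659, 0.0]
ft_force: [0.0, 0.6, 0.7]
grip_width: 0.698
grip_force: 0.0
```

```bash
python3 -m crank '[[0.7,0,0,-0.2,0],[0.7,0,0,-0.4,0],[0.7,0,0,-0.55,0],[0.7,0,0,-0.65,0],[0.7,0,0,-0.705,0]]' 30
python3 -m crank '[[0,0,0,0,0],[0,0,0,0,0],[0,0,0,0,0],[0,0,0,0,0],[0,0,0,0,0]]' 30
python3 -m crank '[[0,0,0,0,0],[0,0,0,0,0],[0,0,0,0,0],[0,0,0,0,0],[0,0,0,0,0]]' 30
python3 -m crank '[[0,0,0,0.1,0],[0,0,0,0.3,0],[0,0,0,0.5,0],[0,0,0,0.7,0],[0,0,0,0.7,0]]'
python3 -m crank '[[0,0.05,-0.08,0,-0.022],[0,0.1,-0.16,0,-0.044],[0,0.15,-0.24,0,-0.066],[0,0.2,-0.32,0,-0.088],[0,0.25,-0.4,0,-0.11]]'
python3 -m crank '[[0,0.05,-0.08,0,-0.022],[0,0.1,-0.16,0,-0.044],[0,0.157,-0.236,0,-0.066],[0,0.157,-0.236,0,-0.0925],[0,0.157,-0.236,0,-0.0925]]'
python3 -m crank '[[0,0,0,0,0],[0,0,0,0,0],[0,0,0,0,0]]'
```

```text
time: 20.72
position: [0.5075, 0.0358, 0.0493]
tool_rot: [-1.672, -2.659, 0.002]
ft_force: [0.5, -0.4, 0.0]
grip_width: 0.7
grip_force: 0.0
time: 21.35
position: [0.5082, 0.036, 0.0506]
tool_rot: [1.671, 2.66, 0.001]
ft_force: [-0.6, -0.2, -0.4]
grip_width: 0.214
grip_force: 0.0
time: 21.98
position: [0.5082, 0.0359, 0.0505]
tool_rot: [1.671, 2.66, 0.0]
ft_force: [-0.3, -0.1, 2.5]
grip_width: 0.164
grip_force: 30.0
time: 22.6
position: [0.5101, 0.0362, 0.1932]
tool_rot: [1.67, 2.657, 0.007]
ft_force: [-0.3, -0.1, -1.0]
grip_width: 0.162
grip_force: 30.0
time: 23.22
position: [0.5573, -0.0445, 0.1886]
tool_rot: [-2.477, -1.93, 0.004]
ft_force: [0.1, -0.2, -1.0]
grip_width: 0.165
grip_force: 30.0
time: 23.85
position: [0.5886, -0.0914, 0.1887]
tool_rot: [-2.924, -1.148, 0.004]
ft_force: [0.6, 0.7, -0.9]
grip_width: 0.167
grip_force: 30.0
time: 24.22
position: [0.5894, -0.0911, 0.1904]
tool_rot: [-2.924, -1.148, -0.0]
ft_force: [0.7, -0.5, -1.6]
grip_width: 0.161
grip_force: 30.0
```

```bash
python3 -m crank '[[0,0,0,-0.15,0],[0,0,0,-0.3,0],[0,0,0,-0.4,0],[0,0,0,-0.45,0],[0,0,0,-0.5,0]]'
python3 -m crank '[[0,0,0,-0.05,0],[0,0,0,-0.1,0],[0,0,0,-0.15,0],[0,0,0,-0.185,0],[0,0,0,-0.195,0]]'
python3 -m crank '[[0,0,0,0,0],[0.6,0,0,0,0],[0.6,0,0,0,0],[0.6,0,0,0,0],[0.6,0,0,0,0]]'
python3 -m crank '[[0.6,0,0,0.1,0],[0.6,0,0,0.3,0],[0.6,0,0,0.5,0],[0.6,0,0,0.7,0],[0.6,0,0,0.7,0]]'
python3 -m crank '[[0.6,-0.09,0.15,0,0.022],[0.6,-0.18,0.3,0,0.044],[0.6,-0.27,0.45,0,0.066],[0.6,-0.36,0.6,0,0.088],[0.6,-0.4,0.7,0,0.11]]'
python3 -m crank '[[0.6,-0.1,0.15,0,0.022],[0.6,-0.207,0.35,0,0.044],[0.6,-0.207,0.35,0,0.066],[0.6,-0.207,0.35,0,0.0925],[0.6,-0.207,0.35,0,0.0925]]'
python3 -m crank '[[0.6,0,0,0,0],[0.6,0,0,0,0],[0.6,0,0,0,0]]'
python3 - <<'E'
from h import *
save(np.vstack([get_image("side")[140:350,180:400],get_image("scene")[140:300,180:400]]),"s2.png")
E
```

```text
time: 24.85
position: [0.5901, -0.0914, 0.0906]
tool_rot: [2.924, 1.147, 0.002]
ft_force: [-0.2, -0.0, -0.4]
grip_width: 0.163
grip_force: 30.0
time: 25.48
position: [0.5892, -0.0912, 0.0508]
tool_rot: [-2.925, -1.147, 0.001]
ft_force: [-0.5, -0.3, -1.3]
grip_width: 0.158
grip_force: 30.0
time: 26.1
position: [0.5896, -0.0913, 0.0516]
tool_rot: [2.925, 1.147, 0.0]
ft_force: [-0.7, 0.4, -0.4]
grip_width: 0.529
grip_force: 0.0
time: 26.72
position: [0.592, -0.0923, 0.1964]
tool_rot: [2.922, 1.145, 0.012]
ft_force: [-0.4, 0.6, 0.2]
grip_width: 0.599
grip_force: 0.0
time: 27.35
position: [0.5082, 0.0503, 0.1915]
tool_rot: [-2.356, -2.076, -0.001]
ft_force: [-0.4, -0.8, -0.2]
grip_width: 0.596
grip_force: 0.0
time: 27.98
position: [0.4679, 0.1185, 0.1914]
tool_rot: [-1.674, -2.658, -0.0]
ft_force: [0.2, -0.5, 0.4]
grip_width: 0.601
grip_force: 0.0
time: 28.35
position: [0.4681, 0.1186, 0.1914]
tool_rot: [1.673, 2.659, -0.0]
ft_force: [0.5, -0.9, -0.0]
grip_width: 0.599
grip_force: 0.0
```

View pics/s2.png

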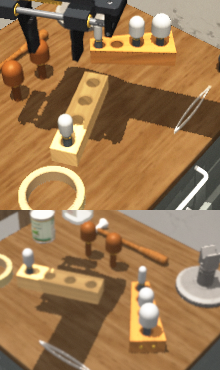

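Punches 37, 30 and 16 stand in their sockets and 23 is left in the block (side crop (65,130)). Moving it now.

```bash
python3 -m crank '[[0.6,0,0,-0.2,0],[0.6,0,0,-0.4,0],[0.6,0,0,-0.55,0],[0.6,0,0,-0.65,0],[0.6,0,0,-0.705,0]]' 30
python3 -m crank '[[0,0,0,0,0],[0,0,0,0,0],[0,0,0,0,0],[0,0,0,0,0],[0,0,0,0,0]]' 30
python3 -m crank '[[0,0,0,0,0],[0,0,0,0,0],[0,0,0,0,0]]' 30
python3 -m crank '[[0,0,0,0.1,0],[0,0,0,0.3,0],[0,0,0,0.5,0],[0,0,0,0.7,0],[0,0,0,0.7,0]]'
python3 -m crank '[[0,0.06,-0.14,0,-0.022],[0,0.12,-0.28,0,-0.044],[0,0.18,-0.42,0,-0.066],[0,0.24,-0.56,0,-0.088],[0,0.3,-0.7,0,-0.11]]'
python3 -m crank '[[0,0.06,-0.14,0,-0.022],[0,0.12,-0.28,0,-0.044],[0,0.18,-0.4,0,-0.066],[0,0.185,-0.468,0,-0.0925],[0,0.185,-0.468,0,-0.0925]]'
python3 -m crank '[[0,0,0,0,0],[0,0,0,0,0],[0,0,0,0,0]]'
```

```text
time: 29.08
position: [0.4675, 0.1185, 0.0493]
tool_rot: [-1.672, -2.659, 0.002]
ft_force: [0.8, -0.5, 0.3]
grip_width: 0.6
grip_force: 0.0
time: 29.7
position: [0.4685, 0.1189, 0.0509]
tool_rot: [1.671, 2.66, 0.002]
ft_force: [-0.4, -0.4, 2.8]
grip_width: 0.241
grip_force: 30.0
time: 30.08
position: [0.4686, 0.1189, 0.0509]
tool_rot: [1.671, 2.66, 0.001]
ft_force: [0.4, 0.1, 5.5]
grip_width: 0.247
grip_force: 30.0
time: 30.7
position: [0.4697, 0.1193, 0.1927]
tool_rot: [1.67, 2.658, 0.007]
ft_force: [0.5, 0.3, -1.7]
grip_width: 0.245
grip_force: 30.0
time: 31.32
position: [0.5271, -0.0222, 0.1884]
tool_rot: [-2.477, -1.93, 0.004]
ft_force: [0.5, 0.1, -1.1]
grip_width: 0.244
grip_force: 30.0
time: 31.95
position: [0.5637, -0.1163, 0.1886]
tool_rot: [2.925, 1.145, -0.005]
ft_force: [0.1, 0.1, -1.8]
grip_width: 0.244
grip_force: 30.0
time: 32.33
position: [0.5651, -0.1141, 0.1903]
tool_rot: [-2.923, -1.149, -0.0]
ft_force: [-0.5, -0.3, -0.9]
grip_width: 0.243
grip_force: 30.0
```

```bash
python3 -m crank '[[0,0,0,-0.15,0],[0,0,0,-0.3,0],[0,0,0,-0.4,0],[0,0,0,-0.45,0],[0,0,0,-0.5,0]]'
python3 -m crank '[[0,0,0,-0.05,0],[0,0,0,-0.1,0],[0,0,0,-0.15,0],[0,0,0,-0.185,0],[0,0,0,-0.195,0]]'
python3 -m crank '[[0,0,0,0,0],[0.6,0,0,0,0],[0.6,0,0,0,0],[0.6,0,0,0,0],[0.6,0,0,0,0]]'
python3 -m crank '[[0.6,0,0,0.1,0],[0.6,0,0,0.3,0],[0.6,0,0,0.5,0],[0.6,0,0,0.7,0],[0.6,0,0,0.7,0]]'
python3 -m crank '[[0.6,-0.05,0.2,0,0],[0.6,-0.1,0.4,0,0],[0.6,-0.2,0.6,0,0],[0.6,-0.3,0.8,0,0],[0.6,-0.3,0.8,0,0]]'
python3 -m crank '[[0.6,0,0,0,0],[0.6,0,0,0,0],[0.6,0,0,0,0]]'
python3 - <<'E'
from h import *
import cv2
im=np.vstack([get_image("side")[140:220,250:400],get_image("scene")[180:290,250:400]])
save(cv2.resize(im,None,fx=3,fy=3),"s3.png")
E
```

```text
time: 32.95
position: [0.5657, -0.115, 0.0905]
tool_rot: [2.924, 1.147, 0.002]
ft_force: [0.2, 0.1, -1.1]
grip_width: 0.241
grip_force: 30.0
time: 33.58
position: [0.5648, -0.1148, 0.051]
tool_rot: [-2.925, -1.146, 0.001]
ft_force: [-1.8, 1.5, 4.9]
grip_width: 0.245
grip_force: 30.0
time: 34.2
position: [0.5652, -0.1149, 0.0516]
tool_rot: [2.925, 1.147, 0.0]
ft_force: [0.3, 0.3, 0.9]
grip_width: 0.571
grip_force: 0.0
time: 34.83
position: [0.5676, -0.1159, 0.1962]
tool_rot: [2.923, 1.145, 0.011]
ft_force: [-0.5, -0.5, -0.6]
grip_width: 0.602
grip_force: 0.0
time: 35.45
position: [0.5035, 0.0491, 0.1912]
tool_rot: [-2.919, -1.156, 0.0]
ft_force: [-0.4, -0.2, 0.3]
grip_width: 0.599
grip_force: 0.0
time: 35.83
position: [0.5054, 0.0438, 0.1913]
tool_rot: [2.926, 1.143, -0.0]
ft_force: [0.4, 0.3, 0.0]
grip_width: 0.601
grip_force: 0.0
```

View pics/s3.png

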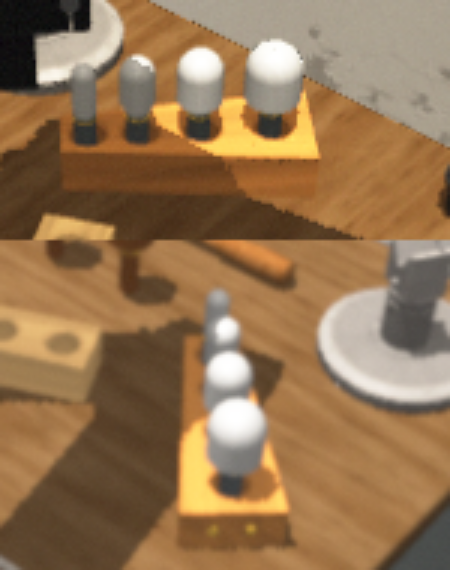

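All four stand upright and fully down in graded order: 16, 23, 30 and 37 at (84,105), (137,100), (200,90) and (272,90) in the upper crop. The stake and hammer are where they were. Handing in.

```bash
python3 -c "from bench import close_job; print(close_job())"
```

```text
the job is handed in; nothing more can be done
None
```

All four punches are in the stand in graded order, 16 mm at the narrow end to 37 mm at the wide end, upright and fully down; the stake, hammer and tweezers were left alone, and the job was handed in at about 36 s with no verdict returned.

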